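# Shift the copy table to its right-hand stop past the spring catch

### The arm

A 6-joint arm with a two-finger parallel gripper is mounted at the origin on the work surface. World frame = base frame: x ahead of the robot, y to its left, z up, the work surface at z = 0. Lengths are in mm, angles in rad, forces in N, time in s.
With the tool pointing down it reaches from about 275 to 1000 mm from the base axis. Payload 8.4 kg.
Tool frame: the origin (TCP) lies at the very end of the fingers, on their centre line; the grasp point (between the pads) lies 19 mm behind it (arm.tcp_to_grasp is the distance from the TCP to the grasp point, in mm); x points along the fingers, z is the direction in which the jaws open and shut, and the axes are right-handed (so a half turn about x gives the same grasp; the last joint's range is limited). The gripper opens to 85 mm and grips with 20 to 120 N. Pads are 22 mm wide; open, the fingers measure 114 mm over their backs; the gripper's body (76 mm by 85 mm) begins 54 mm behind the grasp point. The pads swing forward as they close: fully open they stand 13 mm farther back than shut.
Start: joints at [-1.249, 0.353, 1.633, -0, 1.155, -0.002], TCP at [198.856, -592.524, 231.281] pointing down, gripper open.
Joint ranges: [-2.63, 2.63], [-0.92, 2.1], [0.06, 2.66], [-1.3, 4.44], [0, 2.69], [-3.02, 3.02]. Speed limits (rad/s): [2.22, 2.22, 2.79, 3.14, 3.14, 3.14].

### API

Orientations are given as a unit quaternion [w, x, y, z].
In Python, from bench import arm, eyes gives the robot as it stands.
- The arm moves only by the tool apply_moves, never from a script. Its argument "moves" is text: rows parted by semicolons, each of 7 numbers parted by spaces: the turn, a rotation vector about the world's x, y, z in degrees, then the shift along the world's x, y, z in m, then the finger opening in m, from 0 to 0.0854. In form: rx ry rz x y z fingers; .... A call has 1 to 12 rows; each row is the pose to reach, as a shift and turn from the pose commanded when the call began; what a row does not reach only later rows make up. A row lasts 1/12 s, in which the tool goes at most 41.7 mm and 7.16 degrees, less where a joint would pass 70% of its speed; a pose out of reach is approached as far as the arm can. A call with a gripper value outside its range is refused whole. The fingers move at their own pace and stop on an object; "force" is the grip in N (left out, the last holds). Time passes only in rows, so rows that repeat a pose let the fingers close. It gives the time, the measured TCP pose, the force and the opening at its end, in the units of the state.
- arm.state(): the state, without advancing time (a new reading comes with each control period).
- eyes.capture(name): name is "scene" or "top" or "wrist"; returns the picture (400x640x3 uint8, red, green, blue); there is no depth.
- eyes.get_calibration(name): a dict with "fx", "fy", "cx", "cy" (pixels), "T" (4x4, takes a point from camera to world coordinates). Camera axes: x right, y up, looking along -z (the intrinsics and any distortion apply to the point x, -y, -z); pixel columns grow to the right and rows downward; lengths in mm; the calibration is good to about 2 mm. A picture is of the moment at which its call begins: read the wrist's pose just before it. get_calibration takes no time and is no camera call; for the wrist camera it gives the pose at the moment of the call.
- arm.close_job(): hands the job in, once; it reports no verdict.
The state is a dict: "t": time; "qpos": joint angles; "dq": joint speeds; "joint_torque": joint torques, N m; "tcp_pos": TCP position; "tcp_rot": TCP orientation; "contact_force": force on the tool from outside, world axes, zero at the start; "torque": the same for the moment, N m; "finger_gap": finger opening in mm.
Only numpy, scipy, OpenCV 4.12 (cv2) and the standard library are available. Lean on these libraries where they do the work, as an engineer would, in place of code of your own. Each camera call takes 0.05 s, during which the arm holds its last target. There are 200 camera calls.

### The job

The volume on the sliding platen of the copy table has had its right-hand page photographed; now bring the left-hand page under the camera by shifting the platen to its right-hand stop. With the fingertips press down the orange spring catch that stands in the platen's right-hand window, hold it down and push the platen to the right past it, all the way until the platen is at the stop and the catch has sprung up again in the left-hand window; then take the hand away. Only press and push: lift nothing, and leave the book, the brass weight and the grey scale lying on the platen, and everything else on the table, as they are.

Things in the scene. Friction and masses are not known exactly. Their poses are not given: they have to be found in the camera images.
- copy_table: Copy table fixed on the work surface: grey baseboard 335 x 560 mm, two aluminium rails along its length (their outer strips reach 58 mm above the work surface), dark stop bars at both ends. Origin: centre of its underside. x axis: across the rails, away from the robot; y: along the rails, to the robot's left; z up. Turned by up to 0.2 rad on the table.
- platen: Grey sliding platen, 290 mm across x 380 mm along the rails x 10 mm thick, 1 kg; held under the rails' edge strips, it slides only along the copy table's y, with about 5 N once the catch is down. Origin: centre of its underside, 40 mm above the work surface; axes as the copy table's. Its y in the copy table's frame: about +60 mm at the left stop (start), -60 mm at the right stop.
- window_right (a point): Centre, at the platen's top face, of the right-hand catch window: a square hole 46 x 46 mm through the platen (10 mm deep), sides along the platen's axes. The catch stands in it at the start. Fingertips may follow it down through it (all is free to 16 mm above the work surface) and push on its edge; if they leave the catch before solid platen covers part of it, it springs up and locks again.
- window_left (a point): Centre, at the platen's top face, of the left-hand catch window, equal to the other (46 x 46 mm), 120 mm to its left, solid platen between them. Passing over the catch the platen keeps it down; when this window comes over it, it springs up by itself and must end standing in it.
- catch: Orange spring catch, 34 mm across x 40 mm along the rails x 20 mm, midway on the copy table. Origin: centre of its top, 53 mm above the work surface when up (3 mm above the platen's top face), where it blocks the platen (3 mm play). It moves only straight down, against a spring of 3 N (top) to 6.6 N (bottom stop, top at 35 mm). Below 40 mm its top is below the platen, which can slide over it.
- volume: Open book, 196 x 272 x 21 mm, 0.6 kg, lying loose on the platen beyond the windows. Origin: centre of its underside.
- page_weight: Brass page weight, 22 x 70 x 18 mm with a small round knob on top (30 mm in all), lying loose on the left page of the book, on the side near the robot. Origin: centre of its underside, 71 mm above the work surface.
- grey_scale: Grey-scale strip, 150 x 24 x 5 mm, lying loose on the platen left of the book. Origin: centre of its underside.
- loupe: Black stand loupe, 46 mm across, 48 mm tall, on the table left of the copy table. Origin: centre of its underside.
- dust_brush: Dusting brush, 190 mm long, lying on the table left of the copy table.
- stamp: Wooden hand stamp, 30 x 55 mm, 70 mm tall, on the table right of the copy table. Origin: centre of its underside.
- fiche_box: Open cardboard box of fiche, 170 x 110 x 75 mm, on the table right of the copy table. Origin: centre of its underside.
- pencil_cup: Grey cup, 72 mm across, 95 mm tall, on the table left of the copy table. Origin: centre of its underside.
Not all that is in view belongs to the job. What is shaped like the page_weight but red or turquoise is not meant.

How it is judged (in metres and radians):
On the way, in this order (a step that is already met when the one before it is completed fails the run):
1. the fingers hold the catch down below the platen while the platen is still at its left-hand stop (contact force between the fingers and catch above 1 N and height (world z) of catch below 0.0405 m and y of platen in the frame of copy_table above 0.05 m), for 0.05 s.
2. the platen is passing over the catch (y of platen in the frame of copy_table between -0.03 and 0.03 m and height (world z) of catch below 0.043 m), for 0.05 s.
At the end, for the whole second after the job is handed in: the platen is at its right-hand stop (its y in the copy table's frame is -60 mm within 5.5 mm) and at rest on the rails, the catch is up in the left-hand window (pressed less than 3 mm), and the book, the weight and the grey scale still lie in their places (within about 25 mm) (y of platen in the frame of copy_table between -0.0655 and -0.0545 m and height (world z) of catch above 0.05 m and linear speed of platen below 0.01 m/s and height (world z) of platen below 0.044 m and x of volume in the frame of platen between 0 and 0.06 m and y of volume in the frame of platen between -0.03 and 0.03 m and x of page_weight in the frame of volume between -0.085 and -0.025 m and y of page_weight in the frame of volume between 0.035 and 0.105 m and x of grey_scale in the frame of platen between 0 and 0.06 m and y of grey_scale in the frame of platen between 0.14 and 0.2 m); the robot touches nothing.
It fails at once if the platen lifted or tipped (height (world z) of platen above 0.046 m or angle between platen's own z axis and vertical above 0.04 rad).
It fails at once if the book, its weight or the grey scale lifted or tipped (height (world z) of any of volume, grey_scale above 0.06 m or height (world z) of page_weight above 0.082 m or angle between page_weight's own z axis and vertical above 0.3 rad).
It fails at once if the book, its weight or the grey scale shoved about on the platen ((x of volume in the frame of platen below 0 m or x of volume in the frame of platen above 0.06 m) or (y of volume in the frame of platen below -0.03 m or y of volume in the frame of platen above 0.03 m) or (x of page_weight in the frame of volume below -0.085 m or x of page_weight in the frame of volume above -0.025 m) or (y of page_weight in the frame of volume below 0.035 m or y of page_weight in the frame of volume above 0.105 m) or (x of grey_scale in the frame of platen below 0 m or x of grey_scale in the frame of platen above 0.06 m) or (y of grey_scale in the frame of platen below 0.14 m or y of grey_scale in the frame of platen above 0.2 m)).
It fails at once if something else on the table disturbed (distance of any of loupe, stamp, fiche_box, pencil_cup from where it was at the start of the episode above 0.02 m or distance of dust_brush from where it was at the start of the episode above 0.03 m).
It also fails if it takes over 35 s, if anything falls off the work surface, if the arm or the gripper's body presses on something with over 40 N, if the wrist force passes 120 N, or if a joint passes its speed limit or range.

## Working session

There is one attempt and no reset: what is moved stays moved. The work goes in short steps, Python scripts to look and compute and a tool call to move; the robot and the scene stay as the last step left them, time stands still between calls to the robot, and variables do not carry over. Pictures are saved under pics/ and viewed, about 8 in all and at most 12, crops included, and the job is handed in when it is done.

Besides the shell and the picture viewer there is one more tool, called in YAML: its name, and indented under it one key for each argument. apply_moves: Moves the arm, as the interface text tells. Its arguments: {"type":"object","properties":{"moves":{"type":"string"},"force":{"type":"number"}},"required":["moves"]}

```bash
mkdir -p pics
cat > h.py <<'E'
import numpy as np, cv2
from bench import arm, eyes
def ray(cal,u,v,z):
    T=np.array(cal["T"]); d=np.array([(u-cal["cx"])/cal["fx"],-(v-cal["cy"])/cal["fy"],-1.])
    d=T[:3,:3]@d; o=T[:3,3]; return o+d*(z-o[2])/d[2]
def orange(im):
    h=cv2.cvtColor(im,cv2.COLOR_RGB2HSV); return cv2.inRange(h,(6,150,90),(20,255,255))
def blobs(im):
    n,l,s,c=cv2.connectedComponentsWithStats(orange(im)); return [(s[i].tolist(),c[i].round(1).tolist()) for i in range(1,n) if s[i][4]>25]
def save(im,n): cv2.imwrite("pics/"+n+".png",cv2.cvtColor(im,cv2.COLOR_RGB2BGR))
E
python3 - <<'E'
from h import *
print(arm.state())
for n in("top","scene"):
    c=eyes.get_calibration(n); im=eyes.capture(n); save(im,n); print(n,c); 
    for s,p in blobs(im): print(s,p,ray(c,*p,53).round(1))
E
```

```text
{'t': 0.0, 'qpos': array([-1.24940438e+00,  3.53627601e-01,  1.63414963e+00, -2.02717730e-05,
        1.15517601e+00, -2.38564708e-03]), 'dq': array([-1.49291411e-03,  9.04712705e-04, -5.32265117e-05,  1.37082552e-03,
        4.35662274e-04,  7.79001216e-04]), 'joint_torque': array([ 3.57973535e-03, -6.05244040e+01, -3.42062438e+01,  1.69772379e-04,
        9.18434904e-03,  1.30999732e-05]), 'tcp_pos': array([ 198.69597594, -592.07282951,  230.56787434]), 'tcp_rot': array([ 0.57366146,  0.41314505,  0.57444885, -0.41259206]), 'contact_force': array([0.51484828, 0.08666194, 0.02063701]), 'torque': array([-0.03174495, -0.00777157, -0.02845968]), 'finger_gap': 85.75179381638105}
top {'fx': 492.8335486873744, 'fy': 492.8335486873744, 'cx': 322.2492913176958, 'cy': 202.50786204167775, 'T': array([[-1.38536921e-04,  9.80834312e-01, -1.94843612e-01,
         1.86816029e+02],
       [-9.99851800e-01,  3.21838666e-03,  1.69121298e-02,
         2.70604668e+01],
       [ 1.72150793e-02,  1.94817079e-01,  9.80688506e-01,
         1.68502816e+03],
       [ 0.00000000e+00,  0.00000000e+00,  0.0000
[... 197 characters left out ...]
20.1  53. ]
[284, 182, 20, 6, 103] [293.8, 184.7] [572.4  95.6  53. ]
[332, 202, 12, 10, 118] [337.5, 206.4] [497.9 -52.5  53. ]
scene {'fx': 408.00740206820234, 'fy': 408.00740206820234, 'cx': 322.5318694774668, 'cy': 204.9201581074045, 'T': array([[-2.11088142e-01, -6.98986664e-01,  6.83271132e-01,
         1.37106883e+03],
       [ 9.77465862e-01, -1.52030004e-01,  1.46449195e-01,
         1.92082471e+02],
       [ 1.51167854e-03,  6.98787895e-01,  7.15327333e-01,
         1.00331392e+03],
       [ 0.00000000e+00,  0.00000000e+00,  0.00000000e+00,
         1.00000000e+00]])}
[299, 207, 13, 9, 102] [304.9, 211.2] [502.9 -51.8  53. ]
[336, 223, 23, 9, 115] [347.5, 227.0] [540.2  93.1  53. ]
```

View pics/top.png

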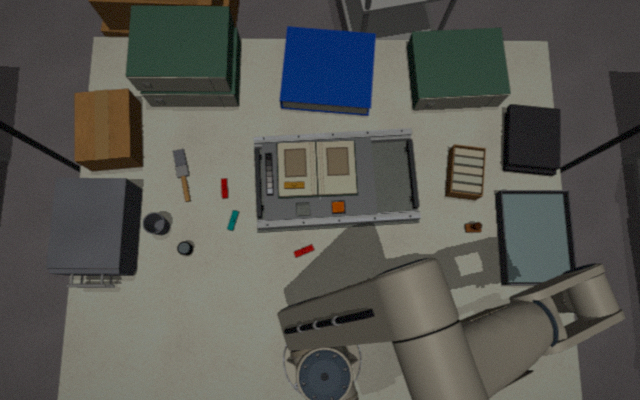

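View pics/scene.png

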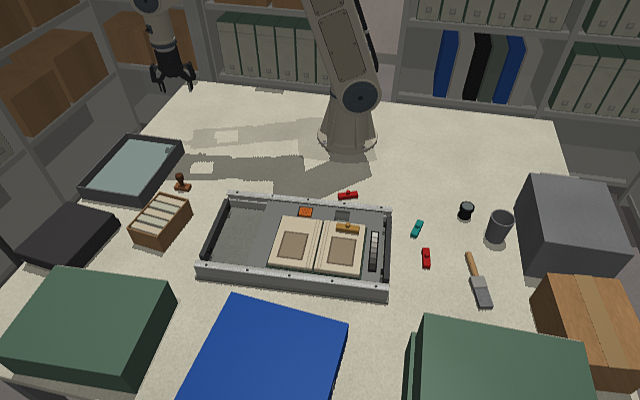

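The top view shows the catch at px (338,206), world about (500,-52). The empty left window is at (303,208), the book at (317,168) and the brass weight at (294,185). The copy table is turned slightly, by about +0.06 rad. Next I go above the catch with the fingers shut and look from close by.

Run:
```python
from h import *
from scipy.spatial.transform import Rotation as R
q=arm.state()["tcp_rot"]; print(R.from_quat(np.r_[q[1:],q[0]]).as_matrix().round(3))
c=eyes.get_calibration("top")
a=ray(c,258,228,58);b=ray(c,418,219,58);d=ray(c,254,140,58);e=ray(c,411,131,58);print(a,b,d,e)
for p,r in((a,b),(d,e)): print(np.arctan2(r[0]-p[0],-(r[1]-p[1])))
```

```text
[[-0.     0.948  0.318]
 [ 0.001  0.318 -0.948]
 [-1.    -0.    -0.001]]
[422.96605759 212.64994504  58.        ] [ 454.70798328 -322.33145439   58.        ] [728.83818093 234.11217255  58.        ] [ 764.62372946 -309.71975795   58.        ]
0.059263287207235345
0.06570785947191679
```

apply_moves:
  moves: "0 0 -7 0.020 0.036 0 0; 0 0 -14 0.040 0.072 0 0; 0 0 -15 0.060 0.107 0 0; 0 0 -15 0.079 0.142 0 0; 0 0 -15 0.098 0.177 0 0; 0 0 -15 0.117 0.211 0 0; 0 0 -15 0.136 0.245 0 0; 0 0 -15 0.155 0.279 0 0; 0 0 -15 0.174 0.313 0 0; 0 0 -15 0.193 0.347 0 0; 0 0 -15 0.212 0.381 0 0; 0 0 -15 0.231 0.415 0 0"

```text
t: 1.1
tcp_pos: [430.2, -175.7, 231.3]
tcp_rot: [0.515, 0.484, 0.515, -0.484]
contact_force: [-0.3, -0.6, -0.1]
finger_gap: 0.1
```

apply_moves:
  moves: "0 0 0 0.019 0.034 0 0; 0 0 0 0.038 0.068 0 0; 0 0 0 0.055 0.098 0 0; 0 0 0 0.070 0.125 0 0; 0 0 0 0.070 0.125 0 0; 0 0 0 0.070 0.125 0 0; 0 0 0 0.070 0.125 0 0; 0 0 0 0.070 0.125 0 0"

```text
t: 1.77
tcp_pos: [499.2, -53.3, 231.0]
tcp_rot: [0.515, 0.484, 0.515, -0.485]
contact_force: [-0.2, 0.1, -0.4]
finger_gap: -0.3
```

Run:
```python
from h import *
s=arm.state();print(s["t"],s["tcp_pos"],s["finger_gap"],s["contact_force"],s["qpos"])
c=eyes.get_calibration("wrist"); im=eyes.capture("wrist"); save(im,"w1"); np.save("w1.npy",c["T"]); print(c)
for b,p in blobs(im): print(b,p,ray(c,*p,53).round(1))
cs,_=cv2.findContours(orange(im),cv2.RETR_EXTERNAL,cv2.CHAIN_APPROX_NONE)
k=max(cs,key=cv2.contourArea); bx=cv2.boxPoints(cv2.minAreaRect(k)); print(bx,[ray(c,*p,53).round(1) for p in bx])
```

```text
1.7667 [499.18021096 -53.27187772 231.04510336] -0.2942437686162184 [-0.19211456  0.05672518 -0.39610227] [-1.09115328e-01  1.61603961e-01  1.89115343e+00 -3.12284939e-04
  1.08963106e+00  1.40057320e+00]
{'fx': 341.4263579533914, 'fy': 341.4263579533914, 'cx': 324.7182644685299, 'cy': 194.93316637540164, 'T': array([[ 6.15515663e-02,  9.52390249e-01,  2.98603783e-01,
         5.75198430e+02],
       [-9.98103895e-01,  5.86909213e-02,  1.85469753e-02,
        -4.86306121e+01],
       [ 1.38627300e-04, -2.99179194e-01,  9.54196935e-01,
         3.73264319e+02],
       [ 0.00000000e+00,  0.00000000e+00,  0.00000000e+00,
         1.00000000e+00]])}
[304, 152, 42, 27, 570] [327.6, 161.1] [508.9 -55.5  53. ]
[[302.6416  175.3761 ]
 [304.3717  149.42477]
 [345.1239  152.1416 ]
 [343.3938  178.09293]] [array([493.4, -32.4,  53. ]), array([518.7, -32.9,  53. ]), array([518.5, -71.5,  53. ]), array([493.1, -71.8,  53. ])]
```

View pics/w1.png

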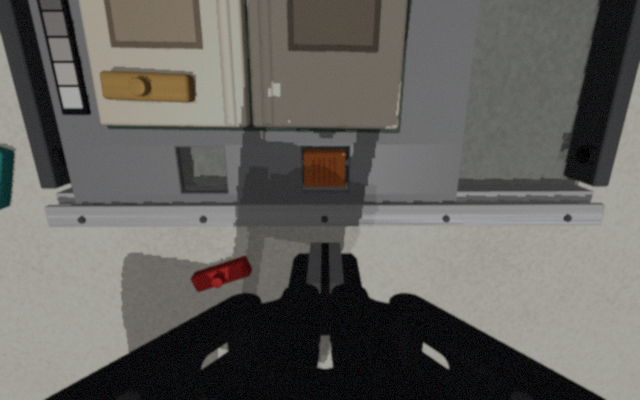

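Run:
```python
from h import *
im=cv2.cvtColor(cv2.imread("pics/w1.png"),cv2.COLOR_BGR2RGB); c=eyes.get_calibration("wrist")
h=cv2.cvtColor(im,cv2.COLOR_RGB2HSV); m=cv2.inRange(h,(3,120,40),(22,255,255)); m[:135]=0;m[200:]=0
cs,_=cv2.findContours(m,cv2.RETR_EXTERNAL,cv2.CHAIN_APPROX_NONE);k=max(cs,key=cv2.contourArea);r=cv2.minAreaRect(k);bx=cv2.boxPoints(r)
print(r,[ray(c,*p,53).round(1) for p in bx],ray(c,*r[0],53))
print("window px corners",[ray(c,*p,50).round(1) for p in((302,147),(349,147),(302,190),(349,190))])
print("rail",ray(c,324,206,58))
save(cv2.resize(im[130:230,260:400],None,fx=5,fy=5,interpolation=cv2.INTER_CUBIC),"crop1")
```

```text
((324.0, 167.5), (37.0, 42.0), 90.0) [array([519.1, -31.8,  53. ]), array([521.5, -71.3,  53. ]), array([485.4, -74.2,  53. ]), array([482.9, -33.3,  53. ])] [502.52757601 -52.62728693  53.        ]
window px corners [array([520.5, -30.6,  50. ]), array([523.2, -75.2,  50. ]), array([477.8, -32.3,  50. ]), array([480.7, -78.7,  50. ])]
rail [465.24732883 -54.89302374  58.        ]
```

View pics/crop1.png

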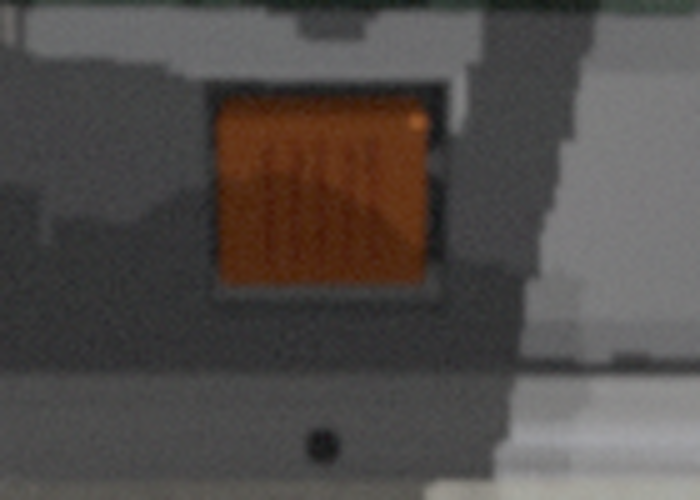

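The catch centre is at about (502,-53), its measured size is 41 x 37 mm (40 x 34 given), and the window centre is at about (501,-54). The tool is aligned with the rails. I descend in two stages.

apply_moves:
  moves: "0 0 0 0.001 -0.001 -0.035 0; 0 0 0 0.001 -0.001 -0.070 0; 0 0 0 0.001 -0.001 -0.105 0; 0 0 0 0.001 -0.001 -0.135 0; 0 0 0 0.001 -0.001 -0.155 0; 0 0 0 0.001 -0.001 -0.168 0; 0 0 0 0.001 -0.001 -0.168 0; 0 0 0 0.001 -0.001 -0.168 0"

```text
t: 2.48
tcp_pos: [500.2, -54.3, 63.1]
tcp_rot: [0.515, 0.484, 0.515, -0.485]
contact_force: [-0.2, 0.1, 0.8]
finger_gap: 0.1
```

Run:
```python
from h import *
s=arm.state();print(s["t"],s["tcp_pos"],s["contact_force"])
im=eyes.capture("wrist"); im2=eyes.capture("scene")
a=cv2.resize(im2[180:260,250:390],(700,400),interpolation=cv2.INTER_CUBIC)
save(np.vstack([a,cv2.resize(im[100:300,150:500],(700,200*2))[::2]]),"w2")
```

```text
2.4833 [500.23644759 -54.31531217  63.07732438] [-0.20121835  0.05876501  0.78493653]
```

View pics/w2.png

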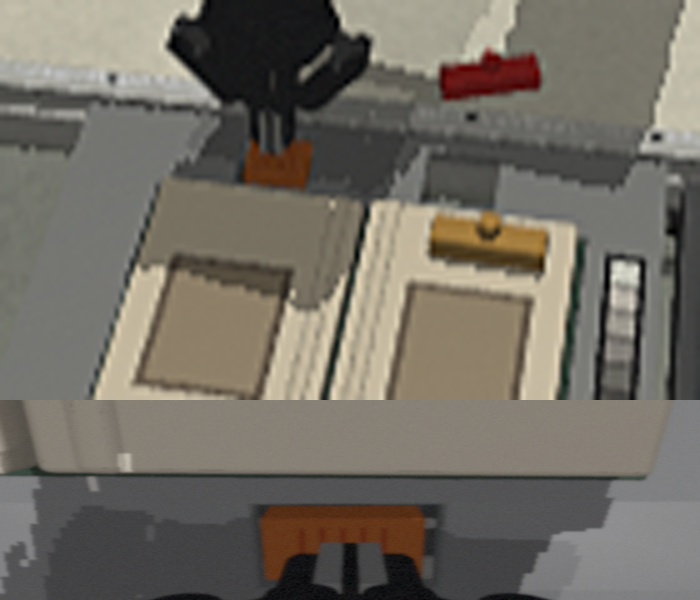

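The shut fingertips stand centred over the catch inside the window outline, so I press down.

apply_moves:
  moves: "0 0 0 0 0 -0.008 0; 0 0 0 0 0 -0.014 0; 0 0 0 0 0 -0.020 0; 0 0 0 0 0 -0.026 0; 0 0 0 0 0 -0.027 0; 0 0 0 0 0 -0.027 0; 0 0 0 0 0 -0.027 0; 0 0 0 0 0 -0.027 0"

```text
t: 3.25
tcp_pos: [501.8, -53.7, 36.6]
tcp_rot: [0.516, 0.484, 0.515, -0.484]
contact_force: [2.2, -2.4, 6.0]
finger_gap: 0.2
```

The 6 N upward at z=36.6 matches the spring (3 to 6.6 N), so the catch is down. Now I push right along the rails, direction (0.06,-0.998).

apply_moves:
  moves: "0 0 0 0 -0.003 -0.0005 0; 0 0 0 0 -0.006 -0.0005 0; 0 0 0 0.0005 -0.009 -0.0005 0; 0 0 0 0.001 -0.013 -0.0005 0; 0 0 0 0.001 -0.017 -0.0005 0; 0 0 0 0.001 -0.021 -0.0005 0; 0 0 0 0.0015 -0.025 -0.0005 0; 0 0 0 0.002 -0.029 -0.0005 0; 0 0 0 0.002 -0.033 -0.0005 0"

```text
t: 4.0
tcp_pos: [502.5, -85.3, 35.6]
tcp_rot: [0.514, 0.485, 0.516, -0.484]
contact_force: [1.3, 8.9, 3.1]
finger_gap: -0.2
```

apply_moves:
  moves: "0 0 0 0.0003 -0.005 0.001 0; 0 0 0 0.0006 -0.010 0.001 0; 0 0 0 0.001 -0.015 0.001 0; 0 0 0 0.001 -0.020 0.001 0; 0 0 0 0.0015 -0.025 0.001 0; 0 0 0 0.002 -0.030 0.001 0; 0 0 0 0.002 -0.035 0.001 0; 0 0 0 0.0025 -0.040 0.001 0; 0 0 0 0.0025 -0.045 0.001 0; 0 0 0 0.003 -0.050 0.001 0; 0 0 0 0.003 -0.055 0.001 0; 0 0 0 0.0035 -0.060 0.001 0"

```text
t: 5.0
tcp_pos: [505.0, -145.2, 36.0]
tcp_rot: [0.514, 0.484, 0.516, -0.484]
contact_force: [1.1, 8.2, 0.6]
finger_gap: -0.0
```

Run:
```python
from h import *
s=arm.state();print(s["t"],s["tcp_pos"],s["contact_force"])
im=eyes.capture("top"); im2=eyes.capture("scene")
save(np.vstack([cv2.resize(im2[170:310,180:410],(690,420)),cv2.resize(im[125:235,245:425],(690,170*2))[::2]]),"p1")
```

```text
5.0 [ 504.98108873 -145.17452491   36.02261722] [1.13678918 8.1679283  0.6102896 ]
```

View pics/p1.png

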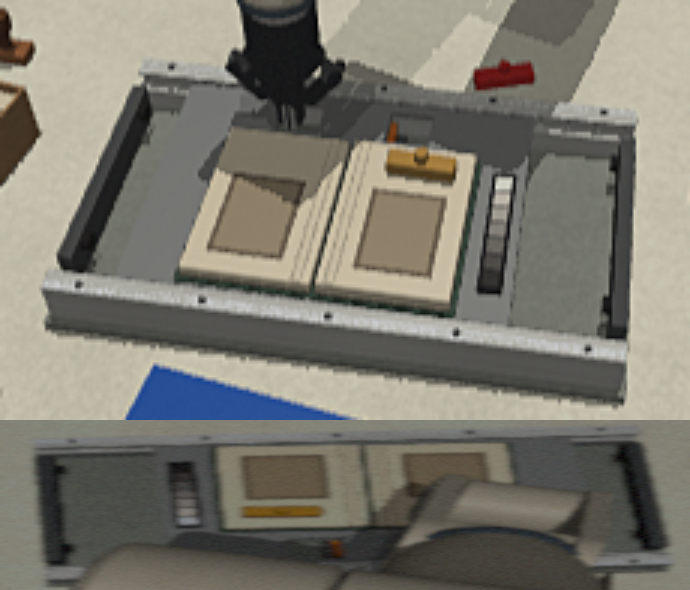

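The platen is sliding with the book, weight and scale in place on it, and the catch is starting to show in the left window. I keep pushing, slowing towards the stop.

apply_moves:
  moves: "0 0 0 0.0003 -0.005 0 0; 0 0 0 0.0006 -0.010 0 0; 0 0 0 0.001 -0.014 0 0; 0 0 0 0.001 -0.018 0 0; 0 0 0 0.001 -0.021 0 0; 0 0 0 0.0015 -0.024 0 0; 0 0 0 0.0015 -0.027 0 0; 0 0 0 0.002 -0.029 0 0; 0 0 0 0.002 -0.031 0 0; 0 0 0 0.002 -0.033 0 0"

```text
t: 5.93
tcp_pos: [507.3, -178.2, 36.1]
tcp_rot: [0.514, 0.484, 0.516, -0.484]
contact_force: [-0.1, 7.3, -1.3]
finger_gap: 0.1
```

apply_moves:
  moves: "0 0 0 0 -0.001 0 0; 0 0 0 0 -0.002 0 0; 0 0 0 0 -0.003 0 0; 0 0 0 0 -0.004 0 0"

```text
t: 6.27
tcp_pos: [507.6, -182.4, 36.1]
tcp_rot: [0.514, 0.484, 0.516, -0.484]
contact_force: [1.9, 5.6, -2.2]
finger_gap: 0.1
```

Still only sliding friction, so I go on in small steps.

apply_moves:
  moves: "0 0 0 0 -0.001 0 0; 0 0 0 0 -0.002 0 0; 0 0 0 0 -0.003 0 0; 0 0 0 0 -0.004 0 0"

```text
t: 6.6
tcp_pos: [507.5, -184.1, 36.1]
tcp_rot: [0.513, 0.486, 0.517, -0.484]
contact_force: [5.3, 27.3, 1.7]
finger_gap: -0.3
```

The force rose to 27 N with the TCP stalled at -184, which is where the stop should be. I ease off and lift straight out.

apply_moves:
  moves: "0 0 0 0 0.003 0 0; 0 0 0 0 0.006 0 0; 0 0 0 0 0.008 0 0; 0 0 0 0 0.008 0 0; 0 0 0 0 0.008 0.010 0; 0 0 0 0 0.008 0.025 0; 0 0 0 0 0.008 0.050 0; 0 0 0 0 0.008 0.085 0; 0 0 0 0 0.008 0.120 0; 0 0 0 0 0.008 0.150 0; 0 0 0 0 0.008 0.180 0; 0 0 0 0 0.008 0.180 0"

```text
t: 7.6
tcp_pos: [511.3, -180.9, 223.7]
tcp_rot: [0.518, 0.486, 0.512, -0.483]
contact_force: [0.8, -1.7, 1.2]
finger_gap: 0.2
```

Run:
```python
from h import *
s=arm.state();print(s["t"],s["tcp_pos"],s["contact_force"])
c=eyes.get_calibration("wrist");im=eyes.capture("wrist"); im2=eyes.capture("scene")
save(np.vstack([cv2.resize(im2[170:310,180:410],(480,292)),cv2.resize(im,(480,300))]),"e1")
c2=eyes.get_calibration("scene")
for b,p in blobs(im2): print(b,p,ray(c2,*p,53).round(1))
for b,p in blobs(im): print(b,p,ray(c,*p,53).round(1))
```

```text
7.6 [ 511.29988088 -180.92963566  223.68279436] [ 0.83296978 -1.69940725  1.24600772]
[299, 207, 13, 9, 99] [305.1, 211.3] [503.2 -51.1  53. ]
[297, 219, 23, 8, 109] [308.0, 222.3] [547.2 -30.8  53. ]
[166, 160, 44, 36, 1352] [187.1, 176.8] [501.1 -52.3  53. ]
```

View pics/e1.png

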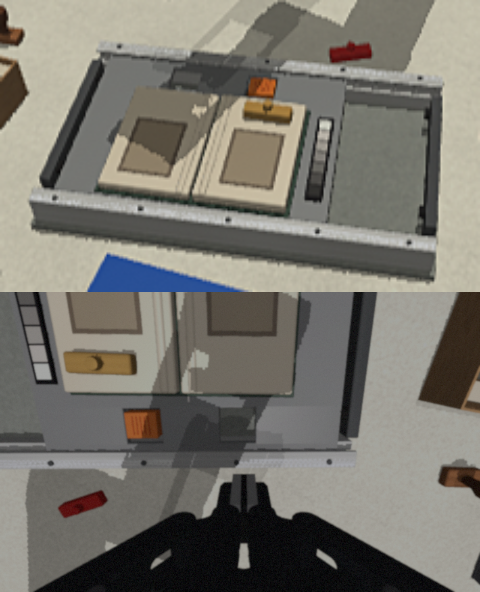

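apply_moves:
  moves: "0 0 0 0 0 0 0; 0 0 0 0 0 0 0; 0 0 0 0 0 0 0; 0 0 0 0 0 0 0"

```text
t: 8.03
tcp_pos: [507.8, -179.4, 215.7]
tcp_rot: [0.515, 0.484, 0.516, -0.485]
contact_force: [0.7, -0.1, -0.2]
finger_gap: 0.2
```

```bash
python3 -c "
from bench import arm
print(arm.close_job(), arm.state()['t'])"
```

```text
the job is handed in; nothing more can be done
the job is handed in; nothing more can be done
```

The platen is at its right-hand stop, the catch is up in the left-hand window, and I handed the job in at about 8 s of the 35 s allowed.

**What I did:** I pressed the catch down through the right-hand window with the shut fingertips, reaching z ≈ 36.6 mm at about 6 N. I then pushed the window's right edge along the rails with 6–9 N. At the stop the force rose to 27 N and the hand stalled, so I backed off and lifted straight out.

**Last checks:**
- **Catch:** in the scene and wrist views it stands in the left-hand window. Its measured position there differs by under 1 mm from the start, when it was up.
- **Platen:** the weight's shift in the scene view implies about 120 mm of travel. This is a rough figure from one view, and I did not measure the platen's final position directly.
- **Book, weight and grey scale:** they look unmoved on the platen. I judged this by eye and did not measure their offsets.
- **Hand:** it is clear above the table, with contact force near zero.

No check failed or disagreed. I did not measure the other objects on the table, but the hand stayed clear of them throughout.

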